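Fetch the spare green filter from the filter case and hold it before the lens

TASK

Swing the hasp clear of the filter case's lid, lift the lid until it stands upright or beyond, and draw the green filter out, leaving the red one in its slot. Then hold the green filter upright and still in front of the red-ringed lens, its glass centred on the lens and square to it, about 5 cm away, touching nothing but the gripper. Finish while still holding it there, with the lid and hasp left open and the other things on the table left where they are.

Things in the scene. Friction and masses are not known exactly. Their poses are not given: they have to be found in the camera images.
- case: Grey case fixed to the table, 120 (x) by 180 (y) by 80 mm high, walls 6 mm. Origin: centre of underside; x runs from its front (hasp side) back to the lid's hinge, y to its left. Inside, a dark insert, top 30 mm above the table, has two slots centred at x = 0, y = +36 and -36 mm, floors 10 mm above the table; one filter in each, which in which varies.
- hasp (a joint): Hasp's swing, rad: 0 = straight back over the lid (case's +x); grows clockwise seen from above, to 1.8 at the stop. Starts between 0 and 0.5, over the lid, which it holds shut; from about 1.35 on it is clear of the lid, pointing to the case's -y along the front. Light friction holds it where it is left.
- hasp_hinge (a point): Upright axis of the hasp, on a bracket on the case's front, 87.5 mm above the table at the underside of the hasp's flat steel arm (14 mm wide, 5 mm thick).
- hasp_knob (a point): Middle of the hasp's upright round orange knob, 16 mm in diameter and 26 mm tall (from 92.5 to 118.5 mm above the table), 48 mm from the hasp's axis. It turns with the hasp.
- lid (a joint): Blue lid's opening, rad: 0 = shut, grows as its front rises, 1.57 = upright, stop at 2.0. Friction holds it where it is left; about 3 N at the handle lifts it.
- lid_hinge (a point): Point on the lid's hinge line, which runs along the case's y at its back edge, 80 mm above the table; here at the lid's middle. The lid is 124 mm long from hinge to front, 180 mm wide, 4 mm thick.
- lid_handle (a point): Middle of the lid's black T-handle: a round bar 10 mm thick, 30 mm long along the case's y, its axis 30 mm above the lid's top, on a stem 8 by 12 mm at its middle. Moves with the lid; with the lid shut it lies 100 mm in front of the hinge, 45 mm to the case's +y, 114 mm above the table.
- filter_green: Green filter, about 50 g: black frame 8 mm thick (its x), 40 wide (y), 44 tall, round green glass 27 mm across; on top a green tab 8 thick, 20 wide (y), 20 tall (from 44 to 64 mm). Origin: centre of underside; z up, x through the glass (both sides alike). Starts upright under the lid in one of the slots, axes as the case's, 20 mm deep with 1 to 2 mm play; lifts straight out.
- filter_green_glass (a point): Centre of the green glass, 24 mm above the filter's underside, axes as the filter's.
- filter_red: Red filter, the same but with red glass and red tab, in the other slot; it stays there.
- lens_head: Black lens head on a steel post, fixed to the table, 175 mm tall. Origin: underside of its foot; its x points from the lens into the head, so the lens looks along -x.
- lens (a point): Centre of the lens's front glass (26 mm across, in a red ring 37 mm across), 150 mm above the table; x points into the head, z up. The space in front of it (-x) is free.
- screwdriver: Screwdriver 160 mm long lying near the robot; origin under its middle. Leave alone.
- cleaner: Amber bottle, 44 mm in diameter, 95 mm tall, behind the case; origin under its foot. Leave alone.
- screw_tray: Blue divided tray 100 by 140 by 30 mm, behind the case; origin under its centre. Leave alone.
- spare_post: Steel post 75 mm tall on a round black foot 40 mm across; origin under its foot. Leave alone.
- spare_mount: Black square mirror mount on a short post, 50 mm wide, 101 mm tall, at the back; origin under its foot. Leave alone.
- lens_tube: Empty black lens tube, 32 mm across, 28 mm tall; origin under its foot. Leave alone.
There are look-alikes about, which are no part of the job. What is shaped like the lens_head but blue is not meant.

How it is judged (in metres and radians):
On the way, in this order (a step that is already met when the one before it is completed fails the run):
1. the hasp is swung clear of the still shut lid (value of joint hasp above 1.35 rad and value of joint lid below 0.1 rad), for 0.2 s.
2. the lid stands open (value of joint lid above 1.3 rad), for 0.2 s.
3. the green filter is drawn up out of the case in the gripper (z of filter_green in the frame of case above 0.085 m and contact force between the fingers and filter_green above 1 N and value of joint lid above 1.3 rad), for 0.2 s.
At the end, for the whole second after the job is handed in: Green filter still in the fingers (over 1 N): glass 25 to 80 mm before the lens, within 12 mm of its axis in y and z, square and upright within 0.2 rad, touching no case, head or red filter; lid over 1.3 rad, hasp over 1.35 rad; red filter within 15 mm of its start (x of filter_green_glass in the frame of lens between -0.08 and -0.025 m and y of filter_green_glass in the frame of lens between -0.012 and 0.012 m and z of filter_green_glass in the frame of lens between -0.012 and 0.012 m and angle between the x axis of filter_green and the x axis of lens, either way round below 0.2 rad and angle between filter_green's own z axis and vertical below 0.2 rad and linear speed of filter_green below 0.02 m/s and angular speed of filter_green below 0.2 rad/s and contact force between the fingers and filter_green above 1 N and contact force between filter_green and case below 0.1 N and contact force between filter_green and lens_head below 0.1 N and contact force between filter_green and filter_red below 0.1 N and value of joint lid above 1.3 rad and value of joint hasp above 1.35 rad and distance of filter_red from where it was at the start of the episode below 0.015 m); the arm keeps its last pose, push and grip.
It fails at once if the red filter is pulled out or displaced by more than 25 mm (distance of filter_red from where it was at the start of the episode above 0.025 m).
It fails at once if another thing on the table is shifted by more than 30 mm (distance of any of screwdriver, cleaner, screw_tray, spare_post, spare_mount, lens_tube from where it was at the start of the episode above 0.03 m).
It also fails if it takes over 72 s, if anything falls off the work surface, if the arm or the gripper's body presses on something with over 40 N, if the wrist force passes 120 N, or if a joint passes its speed limit or range.

ROBOT

A 7-joint arm with a two-finger parallel gripper is mounted at the origin on the work surface. World frame = base frame: x ahead of the robot, y to its left, z up, the work surface at z = 0. Lengths are in mm, angles in rad, forces in N, time in s.
With the tool pointing down it reaches from about 400 to 875 mm from the base axis. Payload 4.4 kg.
Tool frame: the origin (TCP) lies midway between the tips of the shut fingers; the grasp point (between the pads) lies 19 mm behind it; z points along the fingers, y is the line along which they close (so a half turn about z gives the same grasp; the last joint's range is limited). The gripper opens to 85 mm and grips with 20 to 120 N. Pads are 22 mm wide; open, the fingers measure 114 mm over their backs; the gripper's body (76 mm by 85 mm) begins 54 mm behind the grasp point. The pads swing forward as they close: fully open they stand 13 mm farther back than shut.
Start: joints at [1.075, 0.628, 0.038, 1.517, -0.027, 0.996, -0.02], TCP at [270.876, -590.884, 231.313] pointing down, gripper open.
Joint ranges: [-3.06, 3.06], [-0.37, 2.12], [-1.25, 1.32], [0.18, 2.47], [-1.1, 4.24], [0.23, 1.98], [-2.94, 2.94]. Speed limits (rad/s): [2.57, 2.57, 3.14, 3.14, 3.14, 3.14, 3.14].

INTERFACE

Orientations are given as [roll, pitch, yaw] about the fixed x, y, z axes, in that order (R = Rz(yaw) Ry(pitch) Rx(roll)).
In Python, from cell import monitor, cams, ctrl gives the robot as it stands.
- The arm moves only by the tool drive_tool, never from a script. Its argument "motion" is a list of rows, each an object with "fingers": the opening, from 0 (shut) to 1 (fully open); "linear": the shift along the tool's x, y, z in m, a list of three; "twist": the turn about the tool's z in rad. In form: [{"fingers": fingers, "linear": [x, y, z], "twist": twist}, ...]. A call has 1 to 5 rows; each row shifts and turns the commanded pose from where the row before left it, along the tool's axes as they then stand; what a row does not reach is not made up. A row lasts 1/12 s, in which the tool goes at most 41.7 mm and 7.16 degrees, less where a joint would pass 70% of its speed; a pose out of reach is approached as far as the arm can. A call with a gripper value outside its range is refused whole. The fingers move at their own pace and stop on an object; the grip force is fixed at half the most. Time passes only in rows, so rows that do not move let the fingers close. It gives the time, the measured TCP pose, the force, the opening and the grip force at its end, in the units of the state.
- monitor.read_state(): the state, without advancing time (a new reading comes with each control period).
- cams.get_image(name): name is "scene" or "top" or "wrist"; returns a dict with "color" (384x512x3 uint8, blue, green, red), "K" (3x3 intrinsics, pixels), "R" (3x3) and "t" (3): a world point X has camera coordinates R X + t. Camera axes: x right, y down, z forward; pixel columns grow to the right and rows downward; lengths in mm; the calibration is good to about 2 mm. A picture is of the moment at which its call begins. There is no depth.
- ctrl.finish_job(): hands the job in; it is judged then, once.
The state is a dict: "clock": time; "qpos": joint angles; "qd": joint speeds; "tau": joint torques, N m; "eef_pos": TCP position; "tool_rot": TCP orientation; "force": force on the tool from outside, world axes, zero at the start; "torque": the same for the moment, N m; "width": finger opening in mm; "gripper_force": force on a finger pad.
Only numpy, scipy, OpenCV 4.12 (cv2) and the standard library are available. Lean on these libraries where they do the work, as an engineer would, in place of code of your own. Each camera call takes 0.05 s, during which the arm holds its last target. There are 200 camera calls.

## Working session

There is one attempt and no reset: what is moved stays moved. The work goes in short steps, Python scripts to look and compute and a tool call to move; the robot and the scene stay as the last step left them, time stands still between calls to the robot, and variables do not carry over. Pictures are saved under pics/ and viewed, at most 10 in all, crops included, and the job is handed in when it is done.

Besides the shell and the picture viewer there is one more tool, called after "Call:" in YAML: its name, and indented under it one key for each argument. drive_tool: Moves the arm, as the interface text tells. Its arguments: {"type":"object","properties":{"motion":{"type":"array"}},"required":["motion"]}

```bash
mkdir -p pics; ls
python3 - <<'E'
from cell import monitor, cams, ctrl
import cv2,numpy as np
s=monitor.read_state();print(s)
for n in("scene","top"):
    im=cams.get_image(n);cv2.imwrite(f"pics/{n}0.png",im["color"]);np.savez(f"{n}0.npz",**im)
    print(n,im["K"].tolist(),np.round(im["R"],3).tolist(),np.round(im["t"],1).tolist())
E
```

```text
pics
{'clock': 0.0, 'qpos': array([ 1.0751896 ,  0.62933388,  0.03842945,  1.51837911, -0.0269939 ,
        0.99628327, -0.02000688]), 'qd': array([-0.0001186 , -0.00035935, -0.00258216, -0.00055998, -0.00161001,
        0.00088955,  0.00037273]), 'tau': array([-1.50901842e-04, -5.63401437e+01,  1.22607082e+00, -1.93444920e+01,
        1.09188686e-02,  1.03875477e-02, -5.86243331e-06]), 'eef_pos': array([ 270.62256326, -590.29749972,  230.39324105]), 'tool_rot': array([-3.13970682e+00,  2.22106088e-05,  4.29813052e-01]), 'force': array([-0.04136949, -0.29700922, -0.02415204]), 'torque': array([ 0.03988244, -0.00966756,  0.00354142]), 'gripper_force': 0.0, 'width': 85.58126796736217}
scene [[487.9301001516861, 0.0, 260.41785274143047], [0.0, 487.9301001516861, 191.7498731718498], [0.0, 0.0, 1.0]] [[-0.789, 0.614, -0.016], [0.483, 0.604, -0.634], [-0.38, -0.508, -0.773]] [426.5, -217.7, 1726.9]
top [[392.1377677140269, 0.0, 258.7384592229683], [0.0, 392.1377677140269, 195.4528287384824], [0.0, 0.0, 1.0]] [[-0.029, -1.0, 0.003], [-0.993, 0.029, -0.118], [0.118, -0.006, -0.993]] [37.8, 581.6, 1221.7]
```

View pics/scene0.png

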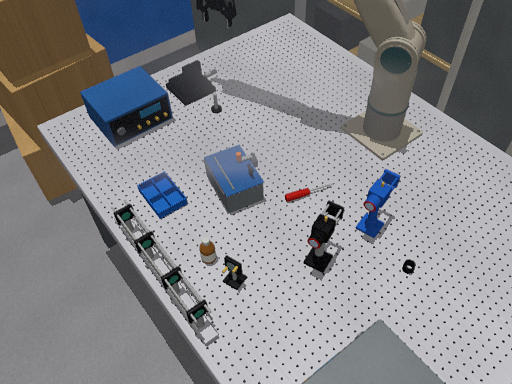

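View pics/top0.png

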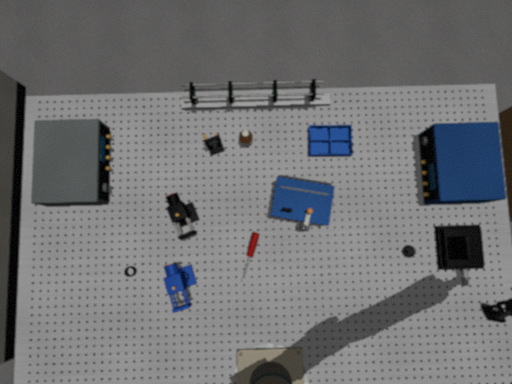

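The scene view shows the case with its blue lid at (234,177), its orange knob at (239,157), the black head with a red ring at (322,238), and the blue look-alike head at (377,203). In the top view the case is at (302,200), the knob at (309,211), the black head at (182,215) and the blue one at (178,287). I'll check this in one close montage.

Run:
```python
import cv2,numpy as np
s=cv2.imread("pics/scene0.png");t=cv2.imread("pics/top0.png")
def c(im,x,y,w,h):return cv2.resize(im[y:y+h,x:x+w],(400,300),interpolation=cv2.INTER_CUBIC)
m=np.vstack([np.hstack([c(s,195,135,80,60+0*1),c(s,290,195,80,60+20)]),np.hstack([c(t,262,165,80,60+10),c(t,150,185,80,60)])])
cv2.imwrite("pics/crop.png",m)
```

```text
(no output)
```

View pics/crop.png

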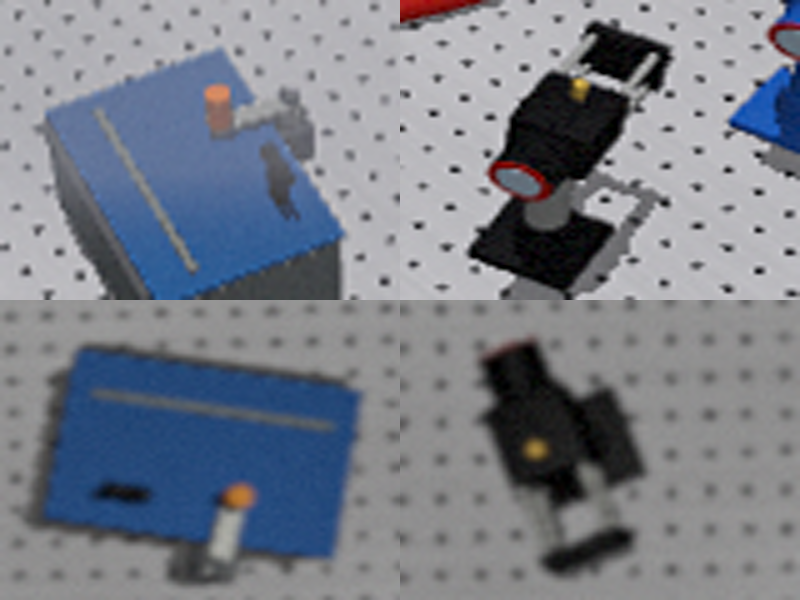

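The crops confirm the choices. The black head with the red ring is the target, with its lens facing up-left in the top view. The case has one hasp knob and a black T-handle on the +y side near the front. Next I measure.

```bash
cat > h.py <<'E'
import cv2,numpy as np
def plane(im,p,z):
    "pixel -> world on plane z"
    p=np.atleast_2d(p).astype(float)
    K,R,t=im["K"],im["R"],im["t"]
    c=-R.T@t; d=(R.T@np.linalg.inv(K)@np.c_[p,np.ones(len(p))].T).T
    return c+d*((z-c[2])/d[:,2])[:,None]
def tri(ims,ps):
    P=[im["K"]@np.c_[im["R"],im["t"]] for im in ims]
    X=cv2.triangulatePoints(P[0],P[1],np.array(ps[0],float),np.array(ps[1],float))[:,0]
    return X[:3]/X[3]
def proj(im,X):
    q=im["K"]@(im["R"]@np.asarray(X,float)+im["t"]);return q[:2]/q[2]
def mask(im,h0,h1,s=90,v=60,box=None):
    h=cv2.cvtColor(im["color"],cv2.COLOR_BGR2HSV)
    m=cv2.inRange(h,(h0,s,v),(h1,255,255)) if h0<=h1 else cv2.inRange(h,(h0,s,v),(180,255,255))|cv2.inRange(h,(0,s,v),(h1,255,255))
    if box: b=np.zeros_like(m);x,y,w,hh=box;b[y:y+hh,x:x+w]=255;m&=b
    return m
def cen(m):
    M=cv2.moments(m,True);return M["m10"]/M["m00"],M["m01"]/M["m00"]
E
python3 - <<'E'
from h import *
S=dict(np.load("scene0.npz"));T=dict(np.load("top0.npz"))
# knob
mt=mask(T,5,20,120,80,(290,195,40,40));ms=mask(S,3,20,120,80,(225,145,30,25))
print("n",(mt>0).sum(),(ms>0).sum(),"knob",tri([T,S],[cen(mt),cen(ms)]).round(1),plane(T,cen(mt),113).round(1))
# lid
for n,I,b in(("T",T,(262,165,80,70)),("S",S,(195,135,80,80))):
    m=cv2.morphologyEx(mask(I,100,130,100,50,b),cv2.MORPH_CLOSE,np.ones((9,9)))
    c=max(cv2.findContours(m,0,cv2.CHAIN_APPROX_NONE)[0],key=cv2.contourArea)[:,0]
    W=plane(I,c,84 if n=="T" else 84)[:,:2].astype(np.float32)
    r=cv2.minAreaRect(W);print(n,"lid",r)
# lens ring
m=mask(S,165,10,90,50,(300,220,35,40));print("ring px",(m>0).sum())
c=max(cv2.findContours(m,0,cv2.CHAIN_APPROX_NONE)[0],key=cv2.contourArea)
e=cv2.fitEllipse(cv2.convexHull(c));print(e,"lens",plane(S,e[0],150))
mt=mask(T,165,12,60,30,(160,185,40,20));print("ring top",cen(mt) if mt.any() else 0,np.argwhere(mt)[:,::-1].tolist())
print("yknob T",[cen(mask(T,15,35,100,80,(165,195,40,40)))],)
q=plane(T,[(180-2,203),(187,236)],150);print(q)
E
```

```text
n 18 8 knob [ 524.4 -127.8  120.3] [[ 523.5 -127.5  113. ]]
T lid ((557.2642822265625, -111.22289276123047), (179.07791137695312, 126.70443725585938), 78.75384521484375)
S lid ((563.737548828125, -100.18927001953125), (157.28628540039062, 123.69709777832031), 81.0805435180664)
ring px 48
((313.8885498046875, 242.718505859375), (8.53952407836914, 13.87273120880127), 124.95886993408203) lens [[576.52107875 273.601905   150.        ]]
ring top (170.54545454545453, 195.0) [[171, 194], [172, 194], [173, 194], [174, 194], [169, 195], [170, 195], [171, 195], [172, 195], [168, 196], [169, 196], [167, 197]]
yknob T [(176.6153846153846, 214.3846153846154)]
[[553.51698425 256.08054709 150.        ]
 [457.59790029 230.76754483 150.        ]]
```

Call:
drive_tool:
  motion:
    - {"fingers": 1, "linear": [0.031, -0.024, -0.005], "twist": 0}
    - {"fingers": 1, "linear": [0.031, -0.024, -0.005], "twist": 0}
    - {"fingers": 1, "linear": [0.031, -0.024, -0.005], "twist": 0}
    - {"fingers": 1, "linear": [0.031, -0.024, -0.005], "twist": 0}
    - {"fingers": 1, "linear": [0.031, -0.024, -0.005], "twist": 0}

```text
clock: 0.52
eef_pos: [362.1, -415.3, 256.1]
tool_rot: [-3.141, 0.0, 0.429]
force: [0.1, -0.6, 0.4]
width: 85.5
gripper_force: 0.0
```

Call:
drive_tool:
  motion:
    - {"fingers": 1, "linear": [0.031, -0.024, 0], "twist": 0}
    - {"fingers": 1, "linear": [0.031, -0.024, 0], "twist": 0}
    - {"fingers": 1, "linear": [0.031, -0.024, 0], "twist": 0}
    - {"fingers": 1, "linear": [0.031, -0.024, 0], "twist": 0}
    - {"fingers": 1, "linear": [0.031, -0.024, 0], "twist": 0}

```text
clock: 0.93
eef_pos: [453.0, -241.7, 256.2]
tool_rot: [-3.141, 0.0, 0.43]
force: [0.8, -0.4, -0.7]
width: 85.4
gripper_force: 0.0
```

Call:
drive_tool:
  motion:
    - {"fingers": 0.5, "linear": [0.031, -0.024, 0], "twist": 0.12}
    - {"fingers": 0.5, "linear": [0, 0, 0], "twist": 0.12}
    - {"fingers": 0.5, "linear": [0, 0, 0], "twist": 0.12}
    - {"fingers": 0.5, "linear": [0, 0, 0], "twist": 0.12}
    - {"fingers": 0.5, "linear": [0, 0, 0], "twist": 0.12}

```text
clock: 1.35
eef_pos: [470.7, -208.3, 256.0]
tool_rot: [-3.141, 0.001, -0.175]
force: [0.7, 0.3, 0.3]
width: 43.3
gripper_force: 0.0
```

Run:
```python
from cell import monitor, cams
from h import *
s=monitor.read_state();print(s["clock"],s["eef_pos"],s["tool_rot"],s["width"])
im=cams.get_image("wrist");cv2.imwrite("pics/w1.png",im["color"]);np.savez("w1.npz",**im)
print("cam",-im["R"].T@im["t"],im["R"].round(2).tolist(),im["K"].tolist())
```

```text
1.35 [ 470.74546599 -208.30851805  256.03024869] [-3.14148901e+00  7.23882928e-04 -1.75243081e-01] 43.26840150136834
cam [ 550.10950487 -221.08074233  398.64204278] [[-0.18, -0.98, 0.0], [-0.93, 0.17, 0.31], [-0.31, 0.05, -0.95]] [[290.5664621216471, 0.0, 253.69288417851763], [0.0, 290.5664621216471, 196.78841925408375], [0.0, 0.0, 1.0]]
```

View pics/w1.png

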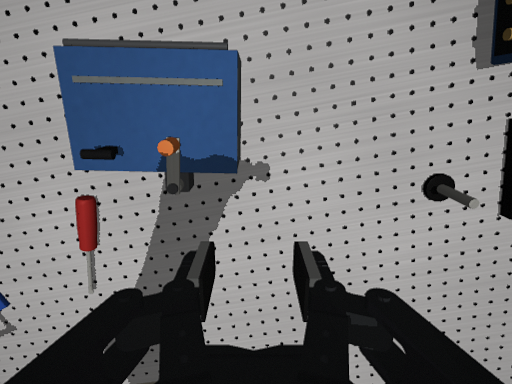

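The wrist view shows the lid spanning about (55,45)–(240,172), the knob's top at (168,146), the handle bar at (98,153) and the hasp axis at (173,188). Now I refine the positions.

Run:
```python
from h import *
I=dict(np.load("w1.npz"));T=dict(np.load("top0.npz"));S=dict(np.load("scene0.npz"))
m=cv2.morphologyEx(mask(I,100,130,100,40,(40,30,220,150)),cv2.MORPH_CLOSE,np.ones((5,5)))
c=max(cv2.findContours(m,0,cv2.CHAIN_APPROX_NONE)[0],key=cv2.contourArea)
W=plane(I,c[:,0],84)[:,:2].astype(np.float32)
(cx,cy),wh,a=cv2.minAreaRect(W);print("lid",cx,cy,wh,a)
q=cv2.approxPolyDP(cv2.convexHull(c),6,True)[:,0];Q=plane(I,q,84);print(q.tolist(),Q[:,:2].round(1).tolist())
mk=mask(I,5,20,120,60,(150,130,40,30));x,y,w,h=cv2.boundingRect(mk);print("knob box",x,y,w,h)
# knob top: upper round part
k=plane(I,(168,146),118.5);print("knob",k,"tri",tri([T,I],[cen(mask(T,5,20,120,80,(290,195,40,40))),(168,147)]))
hp=plane(I,(98,153.5),114);hh=plane(I,(173,188),95);print("handle",hp,"hasp",hh)
L=tri([T,S],[(170.7,195.2),(313.9,242.7)]);print("lens tri",L,"top168",plane(T,[(174,194),(167,197),(170.6,195)],166))
```

```text
lid 556.792724609375 -113.43412017822266 (180.19300842285156, 123.9409408569336) 78.69452667236328
[[54, 46], [236, 50], [236, 172], [75, 169]] [[634.1, -38.8], [599.7, -212.5], [479.8, -188.8], [514.3, -14.4]]
knob box 157 137 23 19
knob [[ 524.052418   -133.08334206  118.5       ]] tri [ 523.24812042 -128.65315166  106.61481041]
handle [[528.57178597 -61.98926373 114.        ]] hasp [[ 476.80292962 -118.94933596   95.        ]]
lens tri [577.4372356  275.57701901 153.26485762] top168 [[578.07676482 264.18402773 166.        ]
 [570.00487475 284.22939755 166.        ]
 [575.4729738  273.92138039 166.        ]]
```

Call:
drive_tool:
  motion:
    - {"fingers": 0.5, "linear": [0.013, -0.0283, 0.01], "twist": 0.02}
    - {"fingers": 0.5, "linear": [0.0125, -0.0285, 0.015], "twist": 0}
    - {"fingers": 0.5, "linear": [0.0125, -0.0285, 0.02], "twist": 0}
    - {"fingers": 0.5, "linear": [0, 0, 0.03], "twist": 0}
    - {"fingers": 0.5, "linear": [0, 0, 0.03], "twist": 0}

```text
clock: 1.82
eef_pos: [525.5, -129.3, 150.5]
tool_rot: [-3.14, -0.002, -0.183]
force: [-0.1, -0.3, 0.9]
width: 42.5
gripper_force: 0.0
```

Call:
drive_tool:
  motion:
    - {"fingers": 0.5, "linear": [0, 0, 0.026], "twist": 0}
    - {"fingers": 0.5, "linear": [0, 0, 0.025], "twist": 0}
    - {"fingers": 0.5, "linear": [0, 0, 0], "twist": 0}

```text
clock: 2.07
eef_pos: [520.3, -130.9, 96.0]
tool_rot: [-3.141, 0.009, -0.188]
force: [-2.0, 0.4, 0.8]
width: 42.7
gripper_force: 0.0
```

Run:
```python
from cell import cams
from h import *
im=cams.get_image("wrist");cv2.imwrite("pics/w2.png",im["color"])
```

```text
(no output)
```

View pics/w2.png

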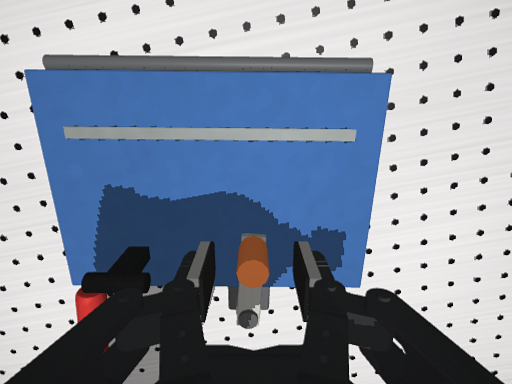

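The knob at (253,262) sits centrally between the pads. Closing.

Call:
drive_tool:
  motion:
    - {"fingers": 0, "linear": [0, 0, 0], "twist": 0}
    - {"fingers": 0, "linear": [0, 0, 0], "twist": 0}
    - {"fingers": 0, "linear": [0, 0, 0], "twist": 0}
    - {"fingers": 0, "linear": [0, 0, 0], "twist": 0}

```text
clock: 2.45
eef_pos: [525.1, -132.2, 102.1]
tool_rot: [3.142, -0.004, -0.19]
force: [-0.9, 0.3, 3.9]
width: 13.0
gripper_force: 58.6
```

Call:
drive_tool:
  motion:
    - {"fingers": 0, "linear": [-0.0036, 0.0144, 0], "twist": 0}
    - {"fingers": 0, "linear": [-0.0075, 0.0122, 0], "twist": 0}
    - {"fingers": 0, "linear": [-0.0108, 0.0095, 0], "twist": 0}
    - {"fingers": 0, "linear": [-0.0131, 0.0059, 0], "twist": 0}
    - {"fingers": 0, "linear": [-0.0142, 0.0017, 0], "twist": 0}

```text
clock: 2.87
eef_pos: [472.9, -168.3, 102.4]
tool_rot: [3.14, -0.014, -0.192]
force: [39.8, -1.7, -7.9]
width: -0.1
gripper_force: 21.7
```

Call:
drive_tool:
  motion:
    - {"fingers": 0, "linear": [-0.004, 0, 0], "twist": 0}
    - {"fingers": 0, "linear": [0, 0, 0], "twist": 0}
    - {"fingers": 0, "linear": [0, 0, 0], "twist": 0}

```text
clock: 3.12
eef_pos: [474.0, -168.5, 103.1]
tool_rot: [3.138, -0.023, -0.19]
force: [14.9, -5.3, -7.0]
width: 0.0
gripper_force: 7.6
```

Run:
```python
from cell import cams
from h import *
im=cams.get_image("wrist");cv2.imwrite("pics/w3.png",im["color"])
```

```text
(no output)
```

View pics/w3.png

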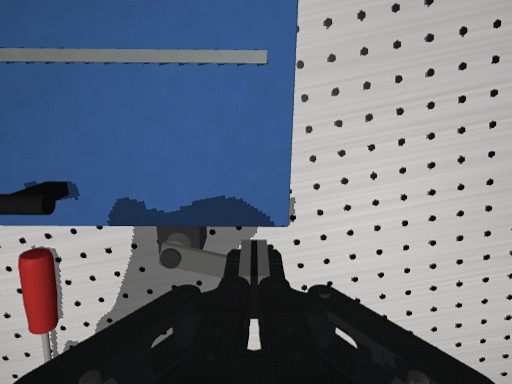

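The view shows the lid still shut. The hasp arm, (170,257) to (225,268), points along the front, well past clear. Going to the handle.

Call:
drive_tool:
  motion:
    - {"fingers": 0, "linear": [0.003, 0, -0.02], "twist": 0}
    - {"fingers": 0, "linear": [0, 0, -0.03], "twist": 0}
    - {"fingers": 0.7, "linear": [0.01, -0.035, 0], "twist": 0}
    - {"fingers": 0.7, "linear": [0.01, -0.035, 0], "twist": 0}
    - {"fingers": 0.7, "linear": [0.01, -0.035, 0], "twist": 0}

```text
clock: 3.58
eef_pos: [516.8, -67.3, 152.0]
tool_rot: [-3.141, -0.003, -0.192]
force: [0.5, -0.1, -0.4]
width: 35.7
gripper_force: 0.0
```

Call:
drive_tool:
  motion:
    - {"fingers": 0.7, "linear": [0, -0.01, 0], "twist": 0}
    - {"fingers": 0.7, "linear": [0, 0, 0], "twist": 0}
    - {"fingers": 0.7, "linear": [0, 0, 0], "twist": 0}
    - {"fingers": 0.7, "linear": [0, 0, 0], "twist": 0}

```text
clock: 3.92
eef_pos: [516.8, -59.7, 150.6]
tool_rot: [3.14, -0.0, -0.192]
force: [-0.5, -0.3, -0.6]
width: 59.9
gripper_force: 0.0
```

Call:
drive_tool:
  motion:
    - {"fingers": 0.7, "linear": [0.012, 0, 0.01], "twist": 0}
    - {"fingers": 0.7, "linear": [0, 0, 0.02], "twist": 0}
    - {"fingers": 0.7, "linear": [0, 0, 0.015], "twist": 0}
    - {"fingers": 0.7, "linear": [0, 0, 0.007], "twist": 0}
    - {"fingers": 0.7, "linear": [0, 0, 0], "twist": 0}

```text
clock: 4.33
eef_pos: [527.5, -62.0, 97.1]
tool_rot: [3.141, 0.003, -0.193]
force: [-0.1, -0.2, 0.3]
width: 59.9
gripper_force: 0.0
```

Call:
drive_tool:
  motion:
    - {"fingers": 0.7, "linear": [0, 0, 0], "twist": 0}
    - {"fingers": 0, "linear": [0, 0, 0], "twist": 0}
    - {"fingers": 0, "linear": [0, 0, 0], "twist": 0}
    - {"fingers": 0, "linear": [0, 0, 0], "twist": 0}
    - {"fingers": 0, "linear": [0, 0, 0], "twist": 0}

```text
clock: 4.75
eef_pos: [529.4, -63.0, 99.8]
tool_rot: [3.139, -0.002, -0.192]
force: [-2.4, -5.3, 6.9]
width: 28.0
gripper_force: 58.5
```

Call:
drive_tool:
  motion:
    - {"fingers": 0, "linear": [0.0056, 0, -0.0133], "twist": 0}
    - {"fingers": 0, "linear": [0.0072, 0, -0.0123], "twist": 0}
    - {"fingers": 0, "linear": [0.0099, 0, -0.0124], "twist": 0}
    - {"fingers": 0, "linear": [0.0117, 0, -0.0107], "twist": 0}
    - {"fingers": 0, "linear": [0.0131, 0, -0.0089], "twist": 0}

```text
clock: 5.17
eef_pos: [573.2, -71.8, 155.8]
tool_rot: [3.138, 0.005, -0.192]
force: [-1.7, -4.7, -12.1]
width: 27.5
gripper_force: 59.7
```

Call:
drive_tool:
  motion:
    - {"fingers": 0, "linear": [0.0142, 0, -0.0068], "twist": 0}
    - {"fingers": 0, "linear": [0.0152, 0, -0.0046], "twist": 0}
    - {"fingers": 0, "linear": [0.0156, 0, -0.0023], "twist": 0}
    - {"fingers": 0, "linear": [0.0159, 0, 0], "twist": 0}
    - {"fingers": 0, "linear": [0.0156, 0, 0.0025], "twist": 0}

```text
clock: 5.58
eef_pos: [649.5, -86.9, 168.6]
tool_rot: [3.138, 0.002, -0.192]
force: [-4.9, -5.2, 1.1]
width: 27.1
gripper_force: 58.9
```

Call:
drive_tool:
  motion:
    - {"fingers": 0, "linear": [0.0151, 0, 0.0047], "twist": 0}
    - {"fingers": 0, "linear": [0.002, 0, 0], "twist": 0}
    - {"fingers": 0, "linear": [0, 0, 0], "twist": 0}

```text
clock: 5.83
eef_pos: [668.3, -90.6, 163.2]
tool_rot: [3.138, -0.002, -0.192]
force: [-0.5, -5.0, 2.1]
width: 26.9
gripper_force: 58.7
```

Call:
drive_tool:
  motion:
    - {"fingers": 0.7, "linear": [0, 0, 0], "twist": 0}
    - {"fingers": 0.7, "linear": [0, 0, 0], "twist": 0}
    - {"fingers": 0.7, "linear": [0, 0, 0], "twist": 0}
    - {"fingers": 0.7, "linear": [0, 0, 0], "twist": 0}
    - {"fingers": 0.7, "linear": [0, 0, -0.02], "twist": 0}

```text
clock: 6.25
eef_pos: [665.0, -85.6, 178.9]
tool_rot: [-3.141, 0.008, -0.189]
force: [-0.5, 0.4, -0.6]
width: 59.6
gripper_force: 0.0
```

Call:
drive_tool:
  motion:
    - {"fingers": 0.7, "linear": [0, 0, -0.035], "twist": 0}
    - {"fingers": 0.7, "linear": [0, 0, -0.035], "twist": 0}
    - {"fingers": 0.7, "linear": [0, 0, -0.02], "twist": 0}
    - {"fingers": 0.7, "linear": [-0.035, 0, 0], "twist": 0}
    - {"fingers": 0.7, "linear": [-0.04, 0, 0], "twist": 0}

```text
clock: 6.67
eef_pos: [596.1, -72.6, 273.9]
tool_rot: [-3.141, -0.006, -0.19]
force: [-0.8, 1.1, -0.5]
width: 59.7
gripper_force: 0.0
```

Call:
drive_tool:
  motion:
    - {"fingers": 0.7, "linear": [-0.04, 0, 0], "twist": 0}
    - {"fingers": 0.7, "linear": [-0.04, 0, 0], "twist": 0}
    - {"fingers": 0.7, "linear": [-0.04, 0, 0], "twist": 0}
    - {"fingers": 0.7, "linear": [0, 0, 0], "twist": 0}
    - {"fingers": 0.7, "linear": [0, 0, 0], "twist": 0}

```text
clock: 7.08
eef_pos: [474.0, -49.2, 272.9]
tool_rot: [-3.141, 0.001, -0.189]
force: [1.3, 0.3, -0.2]
width: 60.4
gripper_force: 0.0
```

Run:
```python
from cell import cams,monitor
from h import *
s=monitor.read_state();print(s["clock"],s["eef_pos"],s["tool_rot"])
im=cams.get_image("wrist");cv2.imwrite("pics/w4.png",im["color"]);np.savez("w4.npz",**im)
for n,a,b in(("green",45,85),("red",170,8)):
    m=mask(im,a,b,100,50)
    for c in cv2.findContours(m,0,2)[0]:
        if cv2.contourArea(c)>25:
            r=cv2.minAreaRect(c);print(n,r,plane(im,r[0],74).round(1))
```

```text
7.0833 [474.0420748  -49.18228793 272.85437473] [-3.14076450e+00  7.89754695e-04 -1.89044048e-01]
green ((265.5, 86.5), (7.0, 17.0), 90.0) [[565.6 -78.7  74. ]]
red ((197.7531280517578, 203.93763732910156), (17.578041076660156, 54.332130432128906), 2.8624050617218018) [[446.5  28.4  74. ]]
red ((331.0, 87.0), (8.0, 18.0), 90.0) [[ 551.5 -149.4   74. ]]
```

View pics/w4.png

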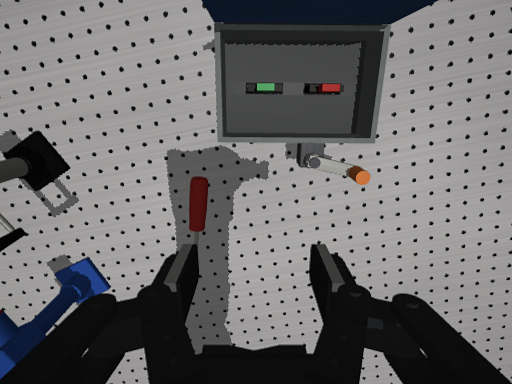

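The lid stands open and the hasp is clear. The green filter is in the +y slot, with its tab at (265,87), and the red one is at (331,87). Turning to grasp the green one.

Call:
drive_tool:
  motion:
    - {"fingers": 0.35, "linear": [0.032, 0.004, 0], "twist": 0}
    - {"fingers": 0.35, "linear": [0.032, 0.004, 0], "twist": 0}
    - {"fingers": 0.35, "linear": [0.032, 0.0036, 0], "twist": 0.122}
    - {"fingers": 0.35, "linear": [0, 0, 0], "twist": 0.122}
    - {"fingers": 0.35, "linear": [0, 0, 0], "twist": 0.122}

```text
clock: 7.55
eef_pos: [571.9, -80.6, 271.9]
tool_rot: [-3.141, -0.002, -0.563]
force: [-0.8, -0.2, -0.3]
width: 29.9
gripper_force: 0.0
```

Call:
drive_tool:
  motion:
    - {"fingers": 0.35, "linear": [0, 0, 0], "twist": 0.122}
    - {"fingers": 0.35, "linear": [0, 0, 0], "twist": 0.122}
    - {"fingers": 0.35, "linear": [0, 0, 0], "twist": 0.122}
    - {"fingers": 0.35, "linear": [0, 0, 0], "twist": 0.122}
    - {"fingers": 0.35, "linear": [0, 0, 0], "twist": 0.122}

```text
clock: 7.97
eef_pos: [570.5, -79.7, 272.4]
tool_rot: [-3.14, -0.001, -1.171]
force: [-0.3, 0.3, -0.4]
width: 29.6
gripper_force: 0.0
```

Call:
drive_tool:
  motion:
    - {"fingers": 0.35, "linear": [0, 0, 0.02], "twist": 0.122}
    - {"fingers": 0.35, "linear": [0, 0, 0.02], "twist": 0.122}
    - {"fingers": 0.35, "linear": [0, 0, 0.02], "twist": 0.122}
    - {"fingers": 0.35, "linear": [0, 0, 0.02], "twist": 0.122}
    - {"fingers": 0.35, "linear": [0, 0, 0.02], "twist": 0.115}

```text
clock: 8.38
eef_pos: [570.6, -79.7, 171.4]
tool_rot: [-3.139, -0.001, -1.774]
force: [0.2, 0.6, -0.1]
width: 29.9
gripper_force: 0.0
```

Call:
drive_tool:
  motion:
    - {"fingers": 0.35, "linear": [0, 0, 0.02], "twist": 0}
    - {"fingers": 0.35, "linear": [0, 0, 0], "twist": 0}
    - {"fingers": 0.35, "linear": [0, 0, 0], "twist": 0}
    - {"fingers": 0.35, "linear": [0, 0, 0], "twist": 0}

```text
clock: 8.72
eef_pos: [570.0, -80.1, 153.2]
tool_rot: [-3.139, -0.0, -1.768]
force: [-0.1, -0.2, 0.6]
width: 30.0
gripper_force: 0.0
```

Call:
drive_tool:
  motion:
    - {"fingers": 0.35, "linear": [-0.0005, 0.0044, 0.01], "twist": 0}
    - {"fingers": 0.35, "linear": [0, 0, 0.03], "twist": 0}
    - {"fingers": 0.35, "linear": [0, 0, 0.03], "twist": 0}
    - {"fingers": 0.35, "linear": [0, 0, 0.025], "twist": 0}
    - {"fingers": 0.35, "linear": [0, 0, 0.011], "twist": 0}

```text
clock: 9.13
eef_pos: [564.1, -78.0, 45.2]
tool_rot: [3.141, 0.001, -1.769]
force: [0.7, -0.5, 0.3]
width: 30.0
gripper_force: 0.0
```

Call:
drive_tool:
  motion:
    - {"fingers": 0.35, "linear": [0, 0, 0], "twist": 0}
    - {"fingers": 0.35, "linear": [0, 0, 0], "twist": 0}
    - {"fingers": 0.35, "linear": [0, 0, 0], "twist": 0}

```text
clock: 9.38
eef_pos: [564.8, -78.6, 47.9]
tool_rot: [-3.14, 0.0, -1.769]
force: [-1.0, 0.4, -0.3]
width: 30.1
gripper_force: 0.0
```

Call:
drive_tool:
  motion:
    - {"fingers": 0, "linear": [0, 0, 0], "twist": 0}
    - {"fingers": 0, "linear": [0, 0, 0], "twist": 0}
    - {"fingers": 0, "linear": [0, 0, 0], "twist": 0}
    - {"fingers": 0, "linear": [0, 0, 0], "twist": 0}

```text
clock: 9.72
eef_pos: [565.7, -78.6, 48.1]
tool_rot: [-3.138, 0.0, -1.769]
force: [-0.7, 0.5, 6.4]
width: 6.9
gripper_force: 59.3
```

Call:
drive_tool:
  motion:
    - {"fingers": 0, "linear": [0, 0, -0.01], "twist": 0}
    - {"fingers": 0, "linear": [0, 0, -0.015], "twist": 0}
    - {"fingers": 0, "linear": [0, 0, -0.02], "twist": 0}
    - {"fingers": 0, "linear": [0, 0, -0.025], "twist": 0}
    - {"fingers": 0, "linear": [0, 0, -0.025], "twist": 0}

```text
clock: 10.13
eef_pos: [564.0, -78.3, 143.1]
tool_rot: [3.142, -0.0, -1.769]
force: [-0.2, 0.3, -0.2]
width: 6.8
gripper_force: 58.8
```

Call:
drive_tool:
  motion:
    - {"fingers": 0, "linear": [0, 0, -0.025], "twist": 0}
    - {"fingers": 0, "linear": [0, 0, -0.025], "twist": 0}
    - {"fingers": 0, "linear": [0, 0, -0.02], "twist": 0}
    - {"fingers": 0, "linear": [0, 0, 0], "twist": 0}
    - {"fingers": 0, "linear": [0, 0, 0], "twist": 0}

```text
clock: 10.55
eef_pos: [564.9, -78.3, 213.1]
tool_rot: [-3.138, 0.001, -1.769]
force: [0.4, 0.5, -1.0]
width: 7.0
gripper_force: 58.9
```

Call:
drive_tool:
  motion:
    - {"fingers": 0, "linear": [-0.039, 0, -0.006], "twist": 0}
    - {"fingers": 0, "linear": [-0.039, 0, -0.006], "twist": 0}
    - {"fingers": 0, "linear": [-0.039, -0.004, -0.006], "twist": 0}
    - {"fingers": 0, "linear": [-0.039, -0.012, -0.006], "twist": 0}
    - {"fingers": 0, "linear": [-0.03, -0.02, -0.006], "twist": 0}

```text
clock: 10.97
eef_pos: [634.8, 102.4, 240.5]
tool_rot: [3.138, 0.002, -1.765]
force: [1.4, -0.9, -0.9]
width: 6.8
gripper_force: 58.8
```

Call:
drive_tool:
  motion:
    - {"fingers": 0, "linear": [0, 0, 0], "twist": -0.12}
    - {"fingers": 0, "linear": [0, 0, 0], "twist": -0.12}
    - {"fingers": 0, "linear": [0, 0, 0], "twist": -0.12}
    - {"fingers": 0, "linear": [0, 0, 0], "twist": -0.12}
    - {"fingers": 0, "linear": [0, 0, 0], "twist": 0}

```text
clock: 11.38
eef_pos: [635.3, 97.1, 240.2]
tool_rot: [3.139, 0.001, -1.286]
force: [-0.6, -0.1, -0.9]
width: 7.1
gripper_force: 58.9
```

Run:
```python
from cell import cams,monitor
from h import *
s=monitor.read_state();print(s["clock"],s["eef_pos"],s["tool_rot"],s["width"])
for n in("wrist","scene"):
    im=cams.get_image(n);np.savez(f"{n}5.npz",**im)
    if n=="wrist":a=cv2.resize(im["color"],(400,300))
    else:a=np.hstack([a,cv2.resize(im["color"][195:270,275:375],(400,300),interpolation=cv2.INTER_CUBIC)])
cv2.imwrite("pics/w5.png",a)
```

```text
11.3833 [635.29911846  97.0742493  240.15927333] [ 3.13941448e+00  8.64067735e-04 -1.28635640e+00] 7.114977975744728
```

View pics/w5.png

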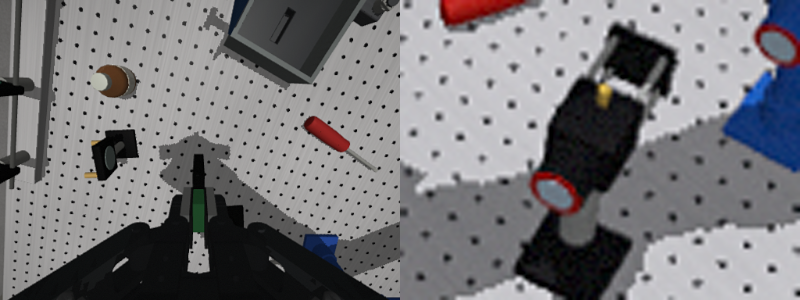

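The wrist view shows the green filter held upright at (200,210) with the head out of sight. The scene crop shows the red ring at (555,192) and the square foot. The heading comes from ring and foot geometry.

Run:
```python
from h import *
S=dict(np.load("scene0.npz"));T=dict(np.load("top0.npz"));W=dict(np.load("w4.npz"))
# ring by ellipse: weighted red moments in scene -> outer ellipse points cast to z=150
h=cv2.cvtColor(S["color"],cv2.COLOR_BGR2HSV)
up=cv2.resize(S["color"][225:260,295:335],None,fx=8,fy=8,interpolation=cv2.INTER_CUBIC)
U=dict(color=up);m=mask(U,165,10,80,40)
c=max(cv2.findContours(m,0,1)[0],key=cv2.contourArea);e=cv2.fitEllipse(cv2.convexHull(c))
f=lambda p:(np.asarray(p)+.5)/8-.5+[295,225]
ctr=plane(S,f(e[0]),150)[0];print("lens",ctr.round(1),f(e[0]),np.array(e[1])/8)
P=plane(S,f(cv2.ellipse2Poly(tuple(int(v) for v in e[0]),(int(e[1][0]/2),int(e[1][1]/2)),int(e[2]),0,360,2)),150)[:,:2]-ctr[:2]
r=np.hypot(*P.T);a=np.degrees(np.arctan2(P[:,1],P[:,0]))
for i in range(len(r)-1):
    if (r[i]-18.5)*(r[i+1]-18.5)<0: print("ring dir, yaw=dir-90:",a[i].round(1))
# dark squares: foot in w4 (z~8): black blob at left
g=cv2.cvtColor(W["color"],cv2.COLOR_BGR2GRAY)
b=(g<45).astype(np.uint8)*255;b[:,80:]=0;b[:120]=0;b[205:]=0
c=max(cv2.findContours(b,0,1)[0],key=cv2.contourArea);q=cv2.approxPolyDP(cv2.convexHull(c),4,True)[:,0]
Q=plane(W,q,8)[:,:2];d=np.roll(Q,-1,0)-Q
print("foot",q.tolist(),Q.round().tolist());print(np.c_[np.hypot(*d.T),np.degrees(np.arctan2(d[:,1],d[:,0]))].round(1).tolist())
g=cv2.cvtColor(S["color"],cv2.COLOR_BGR2GRAY);
t=plane(S,[(304,262.2),(323.6,272.3),(332.6,258.2)],8)[:,:2];print("foot scene",t.round(),np.degrees(np.arctan2(*(np.diff(t,axis=0)[:,::-1].T))).round(1))
```

```text
lens [577.3 273.6 150. ] [313.66623116 242.87401199] [ 9.17405033 14.74461365]
ring dir, yaw=dir-90: -66.6
ring dir, yaw=dir-90: -109.6
ring dir, yaw=dir-90: 107.7
ring dir, yaw=dir-90: 105.7
ring dir, yaw=dir-90: 104.1
ring dir, yaw=dir-90: 79.1
foot [[69, 167], [37, 190], [0, 182], [3, 152], [36, 131]] [[515.0, 213.0], [491.0, 272.0], [513.0, 320.0], [553.0, 296.0], [571.0, 238.0]]
[[63.8, 111.7], [52.3, 65.7], [46.6, -31.2], [60.5, -72.3], [61.5, -155.8]]
foot scene [[572. 241.]
 [551. 300.]
 [500. 282.]] [ 110.  -160.7]
```

Call:
drive_tool:
  motion:
    - {"fingers": 0, "linear": [0, 0, 0], "twist": -0.073}
    - {"fingers": 0, "linear": [-0.031, -0.01, 0], "twist": 0}
    - {"fingers": 0, "linear": [-0.031, -0.01, 0], "twist": 0}
    - {"fingers": 0, "linear": [-0.031, -0.01, 0], "twist": 0}
    - {"fingers": 0, "linear": [-0.031, -0.01, 0], "twist": 0}

```text
clock: 11.9
eef_pos: [630.1, 228.5, 240.9]
tool_rot: [3.141, 0.0, -1.22]
force: [0.9, 0.2, -0.4]
width: 7.0
gripper_force: 58.9
```

Call:
drive_tool:
  motion:
    - {"fingers": 0, "linear": [-0.031, -0.01, 0], "twist": 0}
    - {"fingers": 0, "linear": [-0.031, -0.01, 0], "twist": 0}
    - {"fingers": 0, "linear": [0, 0, 0], "twist": 0}
    - {"fingers": 0, "linear": [0, 0, 0], "twist": 0}
    - {"fingers": 0, "linear": [0, 0, 0], "twist": 0}

```text
clock: 12.32
eef_pos: [627.6, 291.3, 240.9]
tool_rot: [3.14, -0.001, -1.218]
force: [-0.1, -0.9, -0.9]
width: 6.9
gripper_force: 58.9
```

Call:
drive_tool:
  motion:
    - {"fingers": 0, "linear": [-0.0016, 0.001, 0.02], "twist": 0}
    - {"fingers": 0, "linear": [0, 0, 0.022], "twist": 0}
    - {"fingers": 0, "linear": [0, 0, 0.02], "twist": 0}
    - {"fingers": 0, "linear": [0, 0, 0.0145], "twist": 0}
    - {"fingers": 0, "linear": [0, 0, 0], "twist": 0}

```text
clock: 12.73
eef_pos: [624.5, 291.3, 161.6]
tool_rot: [3.136, -0.0, -1.22]
force: [-0.9, 0.3, -0.2]
width: 6.9
gripper_force: 58.9
```

Call:
drive_tool:
  motion:
    - {"fingers": 0, "linear": [0, 0, 0], "twist": 0}
    - {"fingers": 0, "linear": [0, 0, 0], "twist": 0}
    - {"fingers": 0, "linear": [0, 0, 0], "twist": 0}
    - {"fingers": 0, "linear": [0, 0, 0], "twist": 0}
    - {"fingers": 0, "linear": [0, 0, 0], "twist": 0}

```text
clock: 13.15
eef_pos: [626.8, 293.5, 165.9]
tool_rot: [-3.14, 0.0, -1.216]
force: [0.8, 0.7, -0.4]
width: 6.6
gripper_force: 58.9
```

Run:
```python
from cell import cams,monitor
from h import *
s=monitor.read_state();print(s["clock"],s["eef_pos"],s["tool_rot"],s["width"],abs(s["qd"]).max())
o=[]
I={}
for n,b in(("wrist",None),("scene",(280,195,80,60)),("top",(140,170,80,60))):
    im=I[n]=cams.get_image(n);c=im["color"]
    if b:x,y,w,h=b;c=c[y:y+h,x:x+w]
    o.append(cv2.resize(c,(400,300),interpolation=cv2.INTER_CUBIC))
    np.savez(f"{n}6.npz",**im)
c=I["scene"]["color"][135:225,180:300];o.append(cv2.resize(c,(400,300)))
g=mask(I["scene"],45,90,80,30,(270,190,90,80));print([ (cv2.contourArea(c),np.round(cen_:=c[:,0].mean(0),1).tolist(),plane(I["scene"],cen_,150).round(1).tolist()) for c in cv2.findContours(g,0,1)[0]])
print("expect lens/glass px",proj(I["scene"],(577.4,274.3,150)),proj(I["scene"],(626.1,292.5,150)))
cv2.imwrite("pics/f.png",np.vstack([np.hstack(o[:2]),np.hstack(o[2:])]))
```

```text
13.15 [626.80165706 293.49075225 165.9455944 ] [-3.14001564e+00  1.71532000e-04 -1.21619391e+00] 6.638127435946152 0.0043819541639165205
[(29.0, [303.0, 259.9], [[632.1, 294.9, 150.0]]), (0.0, [308.0, 253.5], [[609.8, 288.6, 150.0]]), (0.0, [308.0, 250.5], [[603.9, 281.9, 150.0]]), (0.0, [325.0, 228.0], [[522.9, 257.4, 150.0]]), (0.0, [298.0, 226.0], [[574.1, 208.4, 150.0]]), (0.0, [314.0, 222.0], [[532.5, 225.0, 150.0]]), (0.0, [308.0, 222.0], [[544.9, 215.0, 150.0]]), (0.0, [302.0, 221.0], [[555.2, 202.7, 150.0]]), (0.0, [313.5, 220.0], [[529.2, 219.2, 150.0]]), (0.5, [310.2, 220.8], [[537.8, 215.7, 150.0]]), (0.0, [305.0, 220.5], [[547.9, 206.4, 150.0]]), (0.0, [318.0, 219.8], [[519.3, 226.1, 150.0]]), (0.0, [300.0, 219.0], [[555.1, 194.4, 150.0]]), (0.0, [321.5, 218.0], [[508.1, 227.6, 150.0]]), (0.0, [298.0, 217.5], [[556.0, 187.3, 150.0]]), (0.0, [295.0, 215.2], [[557.4, 176.6, 150.0]]), (0.0, [292.0, 209.0], [[550.0, 155.5, 150.0]]), (0.0, [314.0, 206.0], [[496.7, 185.0, 150.0]]), (0.0, [307.5, 204.0], [[505.9, 168.8, 150.0]]), (0.0, [310.0, 203.0], [[498.3, 170.4, 150.0]]), (0.0, [315.5, 200.5], [[480.7, 173.3, 150.0]]), (0.0, [312.8, 201.5], [[488.7, 171.4, 150.0]])]
expect lens/glass px [313.81488856 243.07618847] [304.17172623 257.99257167]
```

View pics/f.png

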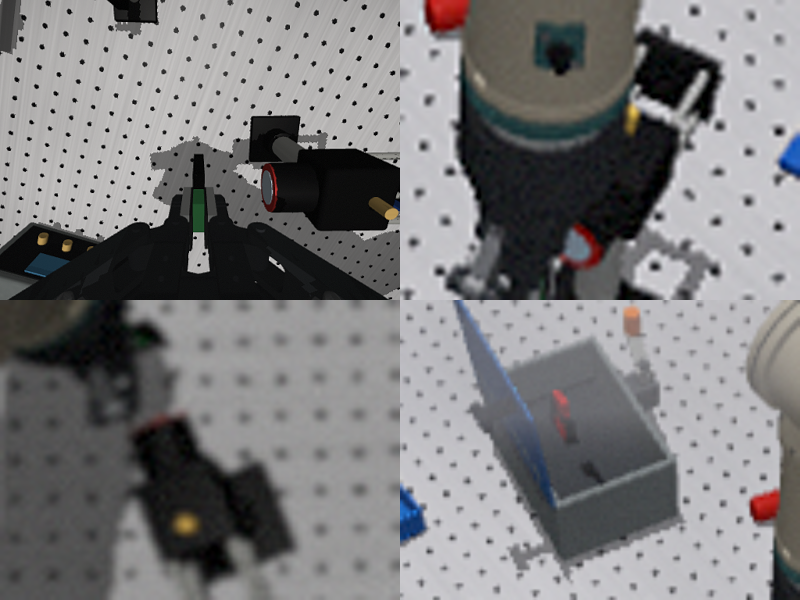

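The lid and hasp are open and the red filter is still in its slot. The wrist view shows the foot square to the image and the ring at (268,188), beside the held filter. One last check of centring from this view.

Run:
```python
from h import *
W=dict(np.load("wrist6.npz"))
m=mask(W,165,10,90,50,(320,195,50,90));x,y,w,h=cv2.boundingRect(m);print(x,y,w,h)
c=max(cv2.findContours(m,0,1)[0],key=cv2.contourArea);e=cv2.fitEllipse(cv2.convexHull(c));print(e)
L=plane(W,e[0],150)[0];G=np.array([626.8,293.5])
print("lens",L.round(1));d=G-L[:2];yaw=-1.216+np.pi/2;u=np.array([np.cos(yaw),np.sin(yaw)])
print("ahead",d@u,"side",d@[-u[1],u[0]])
g=cv2.cvtColor(W["color"],cv2.COLOR_BGR2GRAY);b=(g<45).astype(np.uint8)*255;k=np.zeros_like(b);k[140:215,310:390]=255;b&=k
E=plane(W,[(321,149),(383,148.5)],8)[:,:2];v=E[1]-E[0];print("foot edge yaw",np.degrees(np.arctan2(v[1],v[0]))-180+360,np.degrees(yaw))
```

```text
334 209 22 62
((344.2982177734375, 239.68377685546875), (21.056316375732422, 62.69725036621094), 176.62557983398438)
lens [576.1 274.9 150. ]
ahead 54.00486057530517 side -0.16690666827859532
foot edge yaw 20.751036597176608 20.328332112091896
```

```bash
python3 -c "
from cell import ctrl
print(ctrl.finish_job())"
```

```text
the job is handed in; nothing more can be done
None
```

I handed the job in with the green filter held upright about 54 mm in front of the red-ringed lens, centred to under 1 mm sideways and about 2 mm in height, and square to within about 0.01 rad by my own measurements; the lid and hasp are open and the red filter is still in its slot, but the hand-in returned no verdict.

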